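# Set the cold saw's telescoping length stop and hold it at the 100 mm line

## Robot

A 6-joint arm with a two-finger parallel gripper is mounted at the origin on the work surface. World frame = base frame: x ahead of the robot, y to its left, z up, the work surface at z = 0. Lengths are in m, angles in rad, forces in N, time in s.
With the tool pointing down it reaches from about 0.3 to 0.775 m from the base axis. Payload 14.6 kg.
Tool frame: the origin (TCP) lies between the finger pads; the fingertips stand 19 mm ahead of it and the grasp point (between the pads) is the TCP (ctrl.finger_overhang is the distance from the TCP to the fingertips, in m); z points along the fingers, y is the direction in which the jaws open and shut (so a half turn about z gives the same grasp; the last joint's range is limited). The gripper opens to 94 mm and grips with 3 to 60 N. Pads are 16 mm wide; open, the fingers measure 119 mm over their backs; the gripper's body (75 mm by 177 mm) begins 78 mm behind the grasp point.
Start: joints at [-1.237, 0.3, 1.521, -0, 1.321, -0.067], TCP at [0.215, -0.506, 0.201] pointing down, gripper open.
Joint ranges: [-3.03, 3.03], [-0.79, 2.21], [0.23, 2.52], [-1.04, 4.18], [0, 3.07], [-2.55, 2.55]. Speed limits (rad/s): [2.22, 2.22, 2.57, 3.14, 3.14, 3.14].

## Interface

Orientations are given as [roll, pitch, yaw] about the fixed x, y, z axes, in that order (R = Rz(yaw) Ry(pitch) Rx(roll)).
In Python, from station import ctrl gives the robot as it stands.
- The arm moves only by the tool send_rows, never from a script. Its argument "series" is a list of rows, each a list of 7 numbers: the turn, a rotation vector about the tool's x, y, z in degrees, then the shift along the tool's x, y, z in m, then the gripper's target within -1 to 1 (fully open at 1, half-way at 0, shut at -1). A call has 1 to 8 rows; each row is the pose to reach, as a shift and turn from the pose commanded when the call began, along the tool's axes at that moment; what a row does not reach only later rows make up. A row lasts 1/10 s, in which the tool goes at most 50 mm and 8.59 degrees, less where a joint would pass 70% of its speed; a pose out of reach is approached as far as the arm can. A call with a gripper value outside its range is refused whole. The fingers move at their own pace and stop on an object; "force" is the grip in N (left out, the last holds). Time passes only in rows, so rows that repeat a pose let the fingers close. It gives the time, the measured TCP pose, the force and the opening at its end, in the units of the state.
- ctrl.get_obs(): the state, without advancing time (a new reading comes with each control period).
- ctrl.camera(name): name is "scene" or "side" or "wrist"; returns a dict with "pixels" (480x640x3 uint8, red, green, blue), "z_map" (480x640 float32, m along the optical axis (not along the pixel's ray), 0 where there is no reading), "fov_y" (degrees; the focal length in pixels is half the picture's height over the tangent of half this angle, whatever the lens; pixels are square), "cx", "cy" (the principal point, pixels), "R" (3x3) and "t" (3): a world point X has camera coordinates R X + t. Camera axes: x right, y down, z forward; pixel columns grow to the right and rows downward; lengths in m; the calibration is good to about 2 mm. A picture is of the moment at which its call begins.
- ctrl.hand_in(): hands the job in, once; it reports no verdict.
The state is a dict: "time_s": time; "qpos": joint angles; "joint_vel": joint speeds; "tau": joint torques, N m; "ee_pos": TCP position; "eef_rot": TCP orientation; "force": force on the tool from outside, world axes, zero at the start; "moment": the same for the moment, N m; "grip_width": finger opening in m.
Only numpy, scipy, OpenCV 4.12 (cv2) and the standard library are available. Lean on these libraries where they do the work, as an engineer would, in place of code of your own. Each camera call takes 0.05 s, during which the arm holds its last target.

## Task

Set the saw's length stop for the next cut: by its black knob, slide the carriage along the rail towards the saw until it is fully home against the stop block. Then squeeze the red lock button on the gauge arm's end to free it, draw the arm out until the red 100 mm line of its scale stands at the mouth of the channel, and finish while still holding the arm there with the button squeezed in and the carriage home, so that I can check the length with the tape. Leave the other things on the bench where they lie.

Things in the scene. Friction and masses are not known exactly. Their poses are not given: they have to be found in the camera images.
- rail: The length stop's aluminium rail, bolted to the bench: 370 mm long, 50 wide, top 50 above the bench. Origin on the bench under the rail's centre line; y runs along the rail towards the saw (carriage and gauge arm both move along this +y), x is across it, z up. A dark steel stop block with a brass face stands on the rail's saw end.
- carriage (a joint): Slide of the grey carriage along the rail, m. Grows towards the saw; 0.160 is fully home against the stop block (a hard stop), 0 is the other end. Starts between 0 and 0.100. Slides with about 5 N of friction and stays where it is left.
- carriage_knob (a point): Middle of the carriage's upright round black knob, 32 mm across, 38 tall, 105 mm above the bench (knob top 124; grey carriage deck under it 72). The deck is 66 mm wide and reaches 35 mm behind the knob and 115 ahead. The gauge arm's channel, 24 mm wide and 96 mm above the bench, begins 55 mm ahead of the knob.
- mouth (a point): Reading edge of the gauge arm's scale: middle of the upper edge of the steel channel's mouth (yellow line on a black collar), carried by the carriage, 96 mm above the bench, 200 mm ahead of the knob. The channel is slotted on top, so the scale shows inside it.
- gauge (a joint): Extension of the telescoping gauge arm out of its channel towards the saw, m = what the scale reads at the mouth: black lines each 10 mm, longer at 0 and 50, the one red line at 100 (0.100). Starts 0 to 0.045; hard stop at 0.115. Slides with about 2 N of friction with the button in; with it out a toothed latch locks it to the carriage (1 mm of play).
- stop_grip (a point): Where to hold the gauge arm's end, from above with the fingers across the rail: middle of the black grip block and level with the red button's middle, 110 mm above the bench, 36 mm ahead of the mouth at zero extension. Block 36 mm along the rail, 72 to 130 mm above the bench, 37 mm across with the button out, 32 with it in. The 60 mm wide stop plate begins 18 mm ahead.
- lock_button (a joint): Travel of the red lock button on the +x side of the grip block (18 mm wide, 26 mm tall), m: 0 out and locked, 0.005 fully squeezed in; it springs out when let go. It takes about 6 N to start and 9 N to press fully; the latch is clear from 0.004. Closing two fingers on the block squeezes it.
- button_face (a point): Middle of the outer face of the red lock button; it stands 7 mm out from the grip block when out and moves towards -x of the rail frame when squeezed.
- tape_measure: BYSTANDER: red and black tape measure lying flat, 72 x 62 x 37 mm; origin under its middle
- square: BYSTANDER: steel try square lying flat, stock 100 mm, blade 130 mm, 16 mm high; origin on the bench near the inner corner
- paint_marker: BYSTANDER: white paint marker with a red cap lying down, 140 mm long, 17 mm thick; origin under its middle
- offcut: BYSTANDER: offcut of 40 x 40 mm steel square tube, 75 mm long, lying on the bench; origin under its middle
- weld_magnet: BYSTANDER: flat red triangular welding magnet, sides 95 mm, 18 mm thick; origin under its middle
- slag_hammer: BYSTANDER: welder's chipping hammer with a black grip, lying down, 256 mm long, head 140 mm, 27 mm thick; origin under its middle
- ear_defenders: BYSTANDER: red ear defenders, cups 72 mm across and 72 mm high, black headband lying behind them; origin on the bench between the cups

How it is judged:
On the way, in this order (a step that is already met when the one before it is completed fails the run):
1. the carriage is fully home against the stop block (value of joint carriage above 0.158 m), for 0.2 s.
2. the lock button is squeezed in between the fingers (value of joint lock_button above 0.004 m and contact force between the fingers and gauge above 2 N), for 0.2 s.
3. the arm stands at the red 100 mm line, held with the button squeezed and the carriage home (all of step 2 and value of joint gauge between 0.097 and 0.103 m and value of joint carriage above 0.158 m), for 0.3 s.
At the end, for the whole second after the job is handed in: The carriage is home against the stop block (within 2 mm), the gauge arm is drawn out to the red 100 mm line (within 3 mm) and at rest (slower than 10 mm/s), and the fingers still hold the arm's end (more than 2 N) with the lock button squeezed in (more than 4 of its 5 mm) (all of step 3 and velocity of joint gauge between -0.01 and 0.01 m/s); the arm keeps its last pose, push and grip.
It fails at once if a thing lying on the bench is moved by more than 20 mm (distance of any of tape_measure, square, paint_marker, offcut, weld_magnet, slag_hammer, ear_defenders from where it was at the start of the episode above 0.02 m).
It also fails if it takes over 45 s, if anything falls off the work surface, if the arm or the gripper's body presses on something with over 40 N, if the wrist force passes 120 N, or if a joint passes its speed limit or range.

## Working session

There is one attempt and no reset: what is moved stays moved. The work goes in short steps, Python scripts to look and compute and a tool call to move; the robot and the scene stay as the last step left them, time stands still between calls to the robot, and variables do not carry over. Pictures are saved under pics/ and viewed, and the job is handed in when it is done.

Besides the shell and the picture viewer there is one more tool, called after ">>>" by a JSON object that holds its "fn" and its "kwargs", one argument or row to a line. send_rows: Moves the arm, as the interface text tells. Its arguments: {"type":"object","properties":{"series":{"type":"array"},"force":{"type":"number"}},"required":["series"]}

```bash
ls; mkdir -p pics; python3 - <<'E'
from station import ctrl
import cv2, numpy as np
print(ctrl.get_obs())
for n in ["scene","side","wrist"]:
    c=ctrl.camera(n)
    cv2.imwrite(f"pics/{n}0.png",c["pixels"][:,:,::-1])
    np.savez(f"pics/{n}0.npz",**c)
    print(n,c["fov_y"],c["cx"],c["cy"],c["R"].tolist(),c["t"])
E
```

```text
pics
{'time_s': 0.0, 'qpos': array([-1.23663298e+00,  3.00479089e-01,  1.52158199e+00, -1.05989951e-05,
        1.32071032e+00, -6.66000089e-02]), 'joint_vel': array([-0.00102097, -0.00029549,  0.00179012, -0.00036553,  0.0006746 ,
       -0.00105107]), 'tau': array([ 6.69835972e-04, -5.31808412e+01, -3.52730656e+01,  7.08561670e-02,
        2.44786829e-02, -1.12387474e-04]), 'ee_pos': array([ 0.21447186, -0.50616423,  0.19998157]), 'eef_rot': array([-3.14041584e+00, -6.82031272e-05,  4.00765941e-01]), 'force': array([ 0.59657547, -0.4465408 , -0.10973753]), 'moment': array([ 0.00937085, -0.01421127,  0.01142467]), 'grip_width': 0.09381704182715228}
scene 43.80849858513108 323.12771892443413 241.66195051003223 [[0.7955910812694676, 0.6057163573078291, -0.011938420926305303], [0.4726444680157201, -0.63289155065542, -0.6132336357075618], [-0.37900136973184706, 0.4822405826957246, -0.7898113585804344]] [-0.42917327 -0.19046652  1.44484247]
side 49.430320237270934 315.6159001944501 236.0001352818138 [[-0.9995545976360203, -0.026582286892192223, 0.013564231208382715], [-0.028750239586311004, 0.7358665090600992, -0.6765160046646586], [0.00800187905575897, -0.6766046577339561, -0.7363029994942932]] [0.55220867 0.07931904 1.06902444]
wrist 71.08044128649846 314.7951237989096 233.30080860908555 [[0.38966185516955265, -0.9209565005471456, -0.0016621449335511413], [-0.8889879096845233, -0.3766059448493302, 0.2605157552603819], [-0.24054965196517417, -0.1000354257455871, -0.9654681654696519]] [-0.54856713 -0.02633283  0.39165584]
```

View pics/scene0.png

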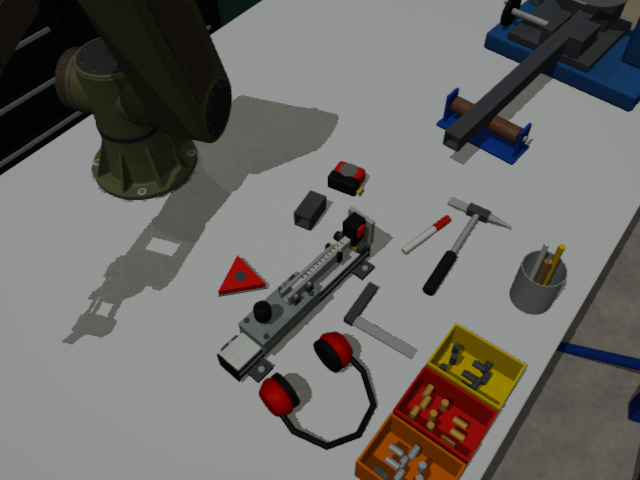

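View pics/side0.png

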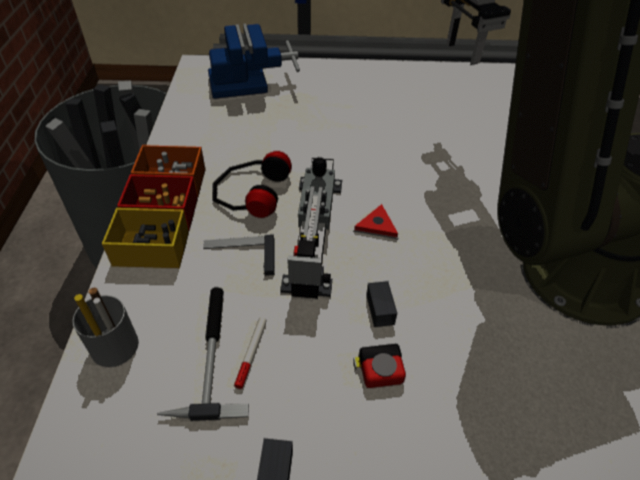

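View pics/wrist0.png

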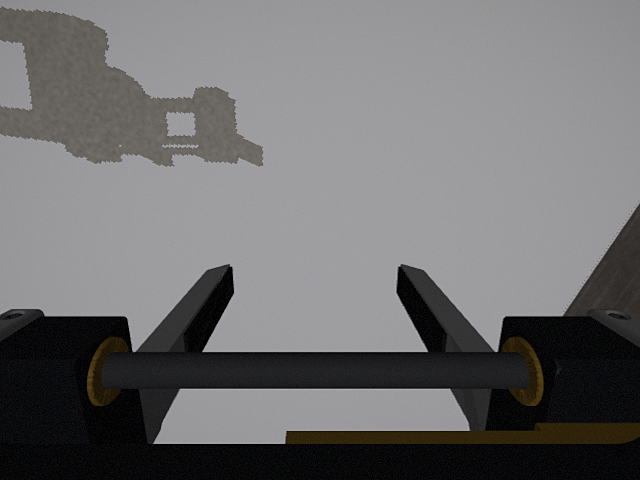

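```bash
cat > h.py <<'E'
import numpy as np, cv2
def K(c):
    f=240/np.tan(np.radians(float(c["fov_y"]))/2); return f,float(c["cx"]),float(c["cy"])
def ray_plane(c,u,v,z):
    f,cx,cy=K(c); R=np.array(c["R"]);t=np.array(c["t"])
    d=R.T@np.array([(u-cx)/f,(v-cy)/f,1]); o=-R.T@t
    return o+d*(z-o[2])/d[2]
def cloud(c):
    f,cx,cy=K(c); R=np.array(c["R"]);t=np.array(c["t"]); Z=np.array(c["z_map"],float)
    v,u=np.mgrid[:480,:640]
    P=np.stack([(u-cx)/f*Z,(v-cy)/f*Z,Z],-1)-t
    W=P@R; W[Z<=0]=np.nan
    return W
def proj(c,X):
    f,cx,cy=K(c); p=np.array(c["R"])@np.array(X)+np.array(c["t"]); return np.array([f*p[0]/p[2]+cx,f*p[1]/p[2]+cy])
E
python3 - <<'E'
import numpy as np,cv2
a=np.load("pics/scene0.npz")["pixels"][190:390,210:400,::-1]
cv2.imwrite("pics/sc_crop.png",cv2.resize(a,None,fx=3,fy=3,interpolation=cv2.INTER_CUBIC)[:600])
b=np.load("pics/side0.npz")["pixels"][145:305,250:360,::-1]
cv2.imwrite("pics/si_crop.png",cv2.resize(b,None,fx=3.75,fy=3.75,interpolation=cv2.INTER_CUBIC))
E
```

```text
(no output)
```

View pics/sc_crop.png

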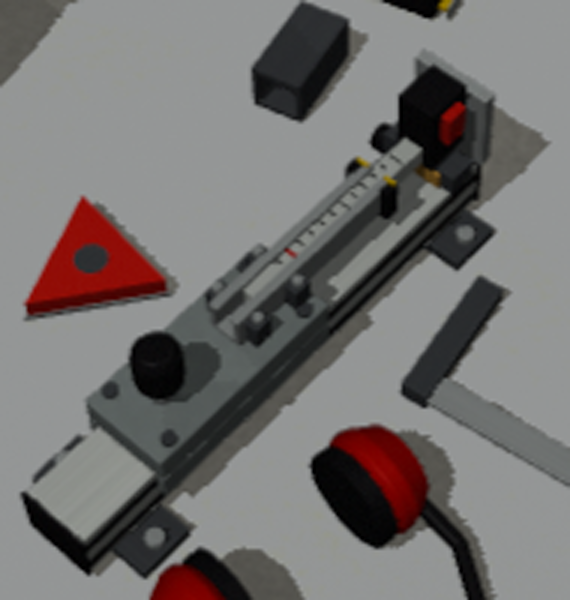

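View pics/si_crop.png

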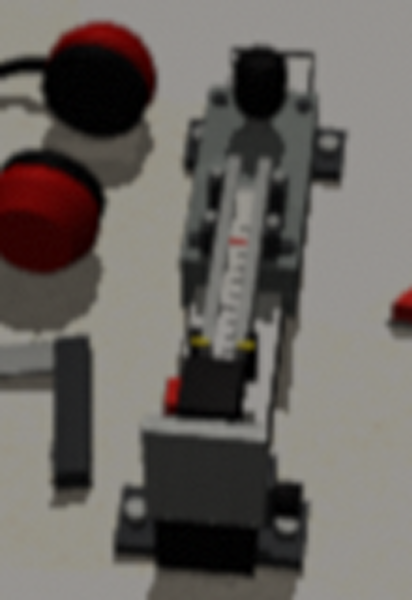

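```bash
python3 - <<'E'
import numpy as np,cv2
from h import *
cs={n:dict(np.load(f"pics/{n}0.npz")) for n in ["scene","side"]}
for n,c in cs.items():
    W=cloud(c); rgb=c["pixels"].astype(int)
    x,y,z=W[...,0],W[...,1],W[...,2]
    # region near the rail
    u,v=(262,311) if n=="scene" else (319,166)
    print(n,"knob centre pixel at z .112:",ray_plane(c,u,v,.112), "depth pt",W[v,u])
    k=ray_plane(c,u,v,.112)
    m=(np.hypot(x-k[0],y-k[1])<.04)&(z>.085)
    print(" knob pts",m.sum(),np.nanmean(x[m]),np.nanmean(y[m]),np.nanmax(z[m]), 'ext',x[m].min(),x[m].max(),y[m].min(),y[m].max())
    m=(np.hypot(x-k[0],y-k[1])<.03)&(z>.12)
    print(" knob top",m.sum(),(x[m].min()+x[m].max())/2,(y[m].min()+y[m].max())/2,np.median(z[m]))
    near=(np.hypot(x-k[0],y-k[1])<.40)&(z>.06)&(z<.078)
    # connected comp of deck
    num,lab,st,ce=cv2.connectedComponentsWithStats(near.astype(np.uint8))
    i=1+np.argmax(st[1:,4]); m=lab==i
    r=cv2.minAreaRect(np.stack([x[m],y[m]],1).astype(np.float32)*1000); print(" deck",r,np.median(z[m]))
    ch=(np.hypot(x-k[0],y-k[1])<.33)&(z>.089)&(z<.103)&(np.hypot(x-k[0],y-k[1])>.05)
    num,lab,st,ce=cv2.connectedComponentsWithStats(ch.astype(np.uint8))
    for i in range(1,num):
        if st[i,4]>40:
            m=lab==i
            r=cv2.minAreaRect(np.stack([x[m],y[m]],1).astype(np.float32)*1000); print(" ch",st[i],r,np.median(z[m]))
    red=(rgb[...,0]>120)&(rgb[...,1]<60)
    num,lab,st,ce=cv2.connectedComponentsWithStats(red.astype(np.uint8))
    for i in range(1,num):
        if st[i,4]>3: print(" red",st[i],ce[i],ray_plane(c,*ce[i],.110)[:2], np.nanmedian(W[lab==i],0))
E
```

```text
scene knob centre pixel at z .112: [ 0.55113363 -0.19154656  0.112     ] depth pt [ 0.55732914 -0.19684256  0.12513465]
 knob pts 344 0.5544785167656533 -0.19361703903332875 0.1295290203184575 ext 0.535922610177727 0.5665482632799451 -0.2061765022391069 -0.1738435498692648
 knob top 200 0.5509082164314621 -0.1904290715724436 0.12425389426778854
 deck ((889.2142333984375, -136.98934936523438), (122.91659545898438, 314.5673522949219), 0.0361434742808342) 0.06983112586424042
 ch [ 279  231   86   71 1251] ((563.225341796875, -32.97052001953125), (206.3292999267578, 45.18537139892578), 84.24327087402344) 0.09581099610944516
 red [335 162  10  10  45] [339.         166.04444444] [0.44596216 0.18097517] [0.4036584  0.23926897 0.03749232]
 red [353 167  11  11  53] [358.81132075 172.64150943] [0.49124131 0.19017822] [0.45254798 0.24925045 0.03769393]
 red [434 216  16  12  65] [441.73846154 220.83076923] [0.69902394 0.17954996] [0.67103415 0.25478021 0.01764262]
 red [358 225   6   5  17] [360.47058824 227.11764706] [0.57962344 0.07046698] [0.58592527 0.06067704 0.1244745 ]
 red [219 256  4
[... 2430 characters left out ...]
6991949]
 red [257 190   6   2   9] [259.33333333 190.66666667] [ 0.67181305 -0.10627736] [ 0.67886175 -0.14772395  0.07096246]
 red [356 205  41  28 445] [377.80898876 220.49438202] [ 0.43397762 -0.03061059] [ 0.41631229 -0.11690605  0.01773888]
 red [294 246   3   6  13] [295.30769231 249.        ] [0.59003944 0.04890407] [0.58953949 0.0608428  0.12302377]
 red [393 356  12  20 135] [398.60740741 366.23703704] [0.41893348 0.28154284] [0.40576968 0.24128687 0.03505813]
 red [365 359  14  19 128] [370.28125   369.1328125] [0.46270637 0.28792137] [0.45452406 0.24842277 0.03495332]
 red [236 362  12  23  78] [241.23076923 372.70512821] [0.65869856 0.30051994] [0.67323537 0.25167821 0.01704431]
```

```bash
cat >> h.py <<'E'
from scipy.spatial.transform import Rotation as Ro
def shift(obs,target,yaw=None):
    """target TCP world pos (& yaw, tool down) -> row turn(deg) and shift in tool axes"""
    R=Ro.from_euler('xyz',obs["eef_rot"]).as_matrix()
    d=R.T@(np.array(target)-obs["ee_pos"])
    rv=np.zeros(3)
    if yaw is not None:
        Rt=Ro.from_euler('xyz',[np.pi,0,yaw]).as_matrix()
        rv=np.degrees(Ro.from_matrix(R.T@Rt).as_rotvec())
    return np.round(rv,2),np.round(d,4)
E
python3 - <<'E'
import numpy as np,cv2
from h import *
from station import ctrl
cs={n:dict(np.load(f"pics/{n}0.npz")) for n in ["scene","side"]}
k=np.array([.5515,-.189])
for n,c in cs.items():
    W=cloud(c); x,y,z=W[...,0],W[...,1],W[...,2]
    for lo,hi,tag in [(.045,.055,"rail"),(.066,.078,"deck"),(.09,.101,"channel")]:
        m=(z>lo)&(z<hi)&(abs(x-.56)<.06)&(y>-.30)&(y<.14)
        X=x[m];Y=y[m]
        ys=np.arange(Y.min(),Y.max(),.01); L=[]
        for a in ys:
            s=(Y>=a)&(Y<a+.01)
            if s.sum()>4: L.append((a+.005,X[s].min(),X[s].max(),s.sum()))
        L=np.array(L)
        print(n,tag,"y",Y.min(),Y.max())
        for j in (1,2):
            p=np.polyfit(L[:,0],L[:,j],1); r=L[:,j]-np.polyval(p,L[:,0]); g=abs(r)<.004
            p=np.polyfit(L[g,0],L[g,j],1); print("  side",j,"deg",np.degrees(np.arctan(p[0])),"x@-.19",np.polyval(p,-.19), g.sum(),len(g))
    for yy in range(0):pass
    m=(z>.1)&(abs(x-.57)<.06)&(y>.0)&(y<.14)
    print(n,"grip/plate pts ",m.sum(),[ (round(np.nanmin(q[m]),4),round(np.nanmax(q[m]),4)) for q in (x,y,z)])
o=ctrl.get_obs()
print(shift(o,[.5515,-.189,.22],np.radians(86)))
E
```

```text
scene rail y -0.2886292316241845 0.08616555510776162
  side 1 deg 2.849966925750661 x@-.19 0.5552251111973415 9 37
  side 2 deg 2.2939669143849897 x@-.19 0.584148371802004 29 37
scene deck y -0.22654316217800122 0.09038723259122064
  side 1 deg -49.346931034776674 x@-.19 0.47925655490041297 1 26
  side 2 deg 4.18980917174434 x@-.19 0.5835398798667497 10 26
scene channel y -0.2061765022391069 0.08940120093036572
  side 1 deg 6.833260883245134 x@-.19 0.5310430784307298 11 23
  side 2 deg 4.521658040290117 x@-.19 0.5633597671517998 14 23
scene grip/plate pts  668 [(np.float64(0.5394), np.float64(0.6011)), (np.float64(0.0005), np.float64(0.0936)), (np.float64(0.1001), np.float64(0.1362))]
side rail y -0.2917068462854933 0.08972920790394322
  side 1 deg 4.102740824192264 x@-.19 0.5277823905320025 9 17<stdin>:19: RankWarning: Polyfit may be poorly conditioned
Traceback (most recent call last):
TypeError: expected non-empty vector for x
```

```bash
python3 - <<'E'
from h import *
from station import ctrl
print(shift(ctrl.get_obs(),[.5515,-.189,.22],np.radians(86)))
E
```

```text
(array([-4.000e-02, -3.000e-02, -6.304e+01]), array([ 0.4341, -0.1606, -0.0197]))
```

>>> {"fn": "send_rows", "kwargs": {
  "series": [
    [0,0,-8,0.045,-0.017,-0.02,1],
    [0,0,-16,0.09,-0.034,-0.02,1],
    [0,0,-24,0.135,-0.05,-0.02,1],
    [0,0,-32,0.18,-0.067,-0.02,1],
    [0,0,-40,0.225,-0.083,-0.02,1],
    [0,0,-48,0.27,-0.1,-0.02,1],
    [0,0,-56,0.315,-0.117,-0.02,1],
    [0,0,-63,0.36,-0.133,-0.02,1]
  ],
  "force": 20
}}

```text
time_s: 0.95
ee_pos: [0.4953, -0.2418, 0.2205]
eef_rot: [-3.141, -0.0, 1.506]
force: [0.5, -0.9, -0.2]
grip_width: 0.0939
```

```bash
python3 - <<'E'
from h import *
from station import ctrl
print(shift(ctrl.get_obs(),[.5515,-.189,.20],np.radians(86)))
E
```

```text
(array([-0.01, -0.  ,  0.29]), array([0.0563, 0.0527, 0.0205]))
```

>>> {"fn": "send_rows", "kwargs": {
  "series": [
    [0,0,0.3,0.028,0.026,0,1],
    [0,0,0.3,0.056,0.053,0.02,1],
    [0,0,0.3,0.056,0.053,0.02,1]
  ]
}}

```text
time_s: 1.25
ee_pos: [0.5523, -0.188, 0.1976]
eef_rot: [-3.138, -0.002, 1.499]
force: [-1.0, -0.3, -0.9]
grip_width: 0.094
```

```bash
python3 - <<'E'
from h import *
from station import ctrl
o=ctrl.get_obs();print(o["ee_pos"],o["eef_rot"])
c=ctrl.camera("wrist"); np.savez("pics/wrist1.npz",**c)
cv2.imwrite("pics/wrist1.png",c["pixels"][:,:,::-1])
E
```

```text
[ 0.55229339 -0.18799805  0.19756826] [-3.13792351e+00 -1.77838494e-03  1.49881577e+00]
```

View pics/wrist1.png

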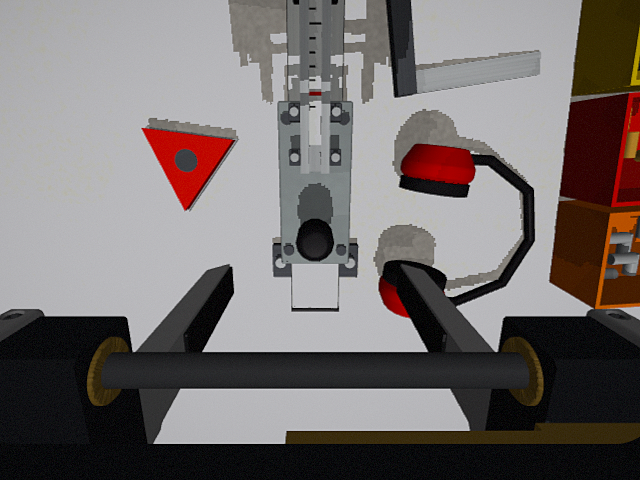

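```bash
python3 - <<'E'
from h import *
from station import ctrl
c=dict(np.load("pics/wrist1.npz")); W=cloud(c); x,y,z=W[...,0],W[...,1],W[...,2]
m=(z>.118)&(z<.13)&(np.hypot(x-.5515,y+.189)<.03)
(r0,rc)=cv2.minEnclosingCircle(np.stack([x[m],y[m]],1).astype(np.float32)); print("knob top",m.sum(),r0,rc,np.median(z[m]))
# axis from deck edges/channel centreline
for lo,hi,y0,y1 in [(.066,.078,-.22,-.09),(.09,.101,-.12,.0)]:
    L=[]
    for row in range(0,300,4):
        s=(z[row]>lo)&(z[row]<hi)&(abs(x[row]-.56)<.05)&(y[row]>y0)&(y[row]<y1)
        if s.sum()>5:
            i=np.where(s)[0]; a,b=W[row,i[0]],W[row,i[-1]]; L.append([*((a+b)/2),np.linalg.norm(a-b)])
    L=np.array(L); g=abs(L[:,3]-np.median(L[:,3]))<.004; L=L[g]
    p=np.polyfit(L[:,1],L[:,0],1); print(np.degrees(np.arctan(p[0])),"x@knob",np.polyval(p,-.189),"w",np.median(L[:,3]),len(L),"y",L[:,1].min(),L[:,1].max())
# red line pos & brass block
o=ctrl.get_obs(); print(shift(o,[.5515,-.189,.105],np.radians(86)))
E
```

```text
knob top 1043 (0.5513737797737122, -0.19064341485500336) 0.015644913539290428 0.12304523942863109
4.353793718545903 x@knob 0.5514681512933862 w 0.064806829461214 35 y -0.217311003771941 -0.09224249808979879
4.212457089285944 x@knob 0.5515844319166364 w 0.023357463408603542 33 y -0.11542569329444416 -0.0096651433100856
(array([-0.17, -0.06, -0.17]), array([0.0006, 0.0004, 0.0938]))
```

>>> {"fn": "send_rows", "kwargs": {
  "series": [
    [0,0,0,-0.002,-0.001,0.03,1],
    [0,0,0,-0.002,-0.001,0.065,1],
    [0,0,0,-0.002,-0.001,0.094,1],
    [0,0,0,-0.002,-0.001,0.094,1],
    [0,0,0,-0.002,-0.001,0.094,-1],
    [0,0,0,-0.002,-0.001,0.094,-1],
    [0,0,0,-0.002,-0.001,0.094,-1],
    [0,0,0,-0.002,-0.001,0.094,-1]
  ],
  "force": 20
}}

```text
time_s: 2.1
ee_pos: [0.5502, -0.1935, 0.1077]
eef_rot: [3.14, 0.001, 1.495]
force: [0.1, -0.3, 0.8]
grip_width: 0.0654
```

>>> {"fn": "send_rows", "kwargs": {
  "series": [
    [0,0,0,0,0,0,-1],
    [0,0,0,0,0,0,-1],
    [0,0,0,0,0,0,-1],
    [0,0,0,0,0,0,-1],
    [0,0,0,0,0,0,-1],
    [0,0,0,0,0,0,-1]
  ]
}}

```text
time_s: 2.7
ee_pos: [0.5513, -0.1934, 0.1067]
eef_rot: [3.138, 0.0, 1.495]
force: [11.8, -2.1, -5.8]
grip_width: 0.0305
```

>>> {"fn": "send_rows", "kwargs": {
  "series": [
    [0,0,0,0.01,0,0,-1],
    [0,0,0,0.02,0,0,-1],
    [0,0,0,0.03,0,0,-1],
    [0,0,0,0.04,0,0,-1],
    [0,0,0,0.05,0,0,-1],
    [0,0,0,0.06,0,0,-1],
    [0,0,0,0.07,0,0,-1],
    [0,0,0,0.08,0,0,-1]
  ]
}}

```text
time_s: 3.5
ee_pos: [0.5571, -0.114, 0.1067]
eef_rot: [3.138, 0.002, 1.495]
force: [10.8, -5.9, -6.8]
grip_width: 0.0305
```

```bash
python3 - <<'E'
from h import *
from station import ctrl
c=ctrl.camera("scene"); np.savez("pics/scene2.npz",**c)
o=ctrl.get_obs();print(o["ee_pos"],o["force"],o["grip_width"])
cv2.imwrite("pics/scene2.png",cv2.resize(c["pixels"][150:390,210:450,::-1],None,fx=2.5,fy=2.5))
E
```

```text
[ 0.55721484 -0.11254235  0.10668832] [10.33523159 -1.71923971 -5.69627077] 0.030786476170377667
```

View pics/scene2.png

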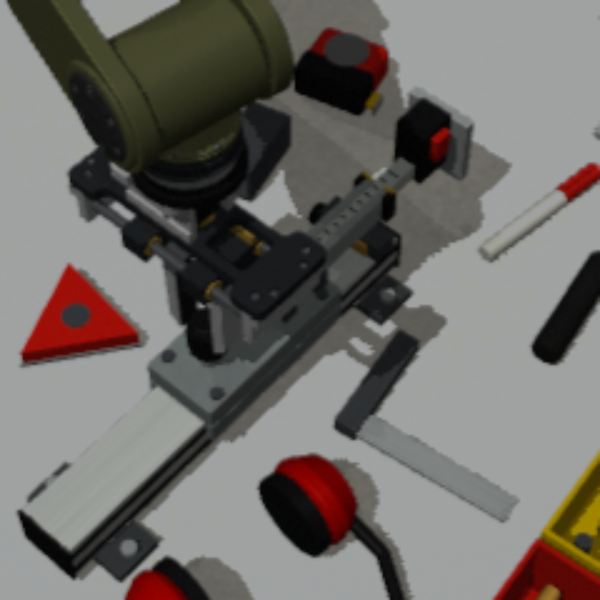

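>>> {"fn": "send_rows", "kwargs": {
  "series": [
    [0,0,0,0.005,0,0,-1],
    [0,0,0,0.01,0,0,-1],
    [0,0,0,0.015,0,0,-1],
    [0,0,0,0.02,0,0,-1],
    [0,0,0,0.025,0,0,-1]
  ]
}}

```text
time_s: 4.05
ee_pos: [0.5589, -0.0893, 0.1067]
eef_rot: [3.138, 0.001, 1.495]
force: [10.9, -5.9, -5.1]
grip_width: 0.0307
```

>>> {"fn": "send_rows", "kwargs": {
  "series": [
    [0,0,0,0.004,0,0,-1],
    [0,0,0,0.008,0,0,-1],
    [0,0,0,0.012,0,0,-1],
    [0,0,0,0.016,0,0,-1],
    [0,0,0,0.02,0,0,-1]
  ]
}}

```text
time_s: 4.55
ee_pos: [0.5604, -0.0694, 0.1067]
eef_rot: [3.139, 0.001, 1.495]
force: [8.7, -5.1, -4.7]
grip_width: 0.031
```

>>> {"fn": "send_rows", "kwargs": {
  "series": [
    [0,0,0,0.003,0,0,-1],
    [0,0,0,0.006,0,0,-1],
    [0,0,0,0.009,0,0,-1],
    [0,0,0,0.012,0,0,-1]
  ]
}}

```text
time_s: 4.95
ee_pos: [0.5611, -0.0607, 0.1069]
eef_rot: [3.138, 0.007, 1.494]
force: [5.6, -28.7, -4.2]
grip_width: 0.0309
```

>>> {"fn": "send_rows", "kwargs": {
  "series": [
    [0,0,0,0,0,0,-1],
    [0,0,0,0,0,0,-1],
    [0,0,0,0,0,0,-1]
  ]
}}

```text
time_s: 5.25
ee_pos: [0.5611, -0.0602, 0.1069]
eef_rot: [3.138, 0.005, 1.494]
force: [6.1, -23.5, -3.4]
grip_width: 0.0305
```

```bash
python3 - <<'E'
from h import *
from station import ctrl
c=ctrl.camera("scene"); np.savez("pics/scene3.npz",**c)
o=ctrl.get_obs();print(o["ee_pos"],o["force"],o["grip_width"])
cv2.imwrite("pics/scene3.png",cv2.resize(c["pixels"][150:350,260:460,::-1],None,fx=3,fy=3))
E
```

```text
[ 0.56110226 -0.06014508  0.10684326] [  6.41277749 -25.30747814  -4.50080696] 0.030492632256640357
```

View pics/scene3.png

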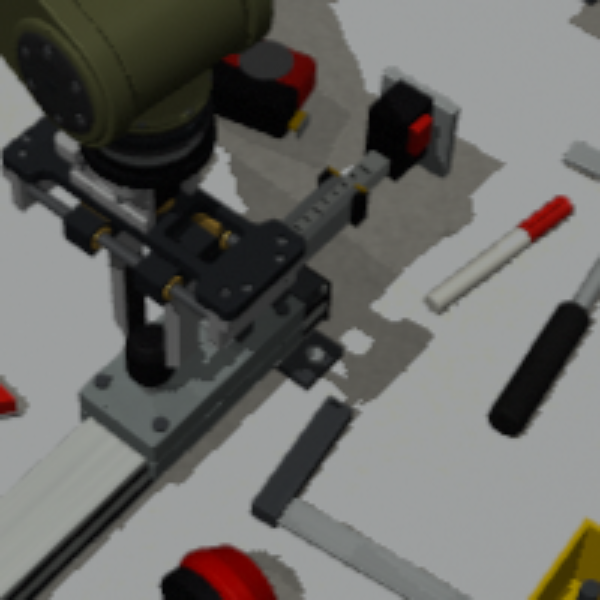

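>>> {"fn": "send_rows", "kwargs": {
  "series": [
    [0,0,0,-0.001,0,0,1],
    [0,0,0,-0.001,0,0,1],
    [0,0,0,-0.002,0,0,1],
    [0,0,0,-0.003,0,0,1],
    [0,0,0,-0.003,0,-0.03,1],
    [0,0,0,-0.003,0,-0.06,1],
    [0,0,0,0.02,0,-0.1,1],
    [0,0,0,0.05,0,-0.12,1]
  ]
}}

```text
time_s: 6.1
ee_pos: [0.5645, -0.0068, 0.23]
eef_rot: [3.138, -0.0, 1.494]
force: [1.6, -0.6, 0.6]
grip_width: 0.091
```

>>> {"fn": "send_rows", "kwargs": {
  "series": [
    [0,0,0,0.05,0,0,1],
    [0,0,0,0.09,0,0,1],
    [0,0,0,0.09,0,0,1],
    [0,0,0,0.09,0,0,1]
  ]
}}

```text
time_s: 6.5
ee_pos: [0.5706, 0.0835, 0.2264]
eef_rot: [-3.141, 0.0, 1.497]
force: [0.6, 0.4, -0.3]
grip_width: 0.0938
```

```bash
python3 - <<'E'
from h import *
from station import ctrl
o=ctrl.get_obs();print(o["ee_pos"],o["eef_rot"],o["force"],o["grip_width"])
for n in ("wrist","scene"):
    c=ctrl.camera(n); np.savez(f"pics/{n}4.npz",**c)
    cv2.imwrite(f"pics/{n}4.png",c["pixels"][:,:,::-1])
E
```

```text
[0.57058283 0.08349956 0.22635908] [-3.14120780e+00  1.99282651e-04  1.49691091e+00] [ 0.5872082   0.38727344 -0.2977245 ] 0.09376782728571091
```

View pics/wrist4.png

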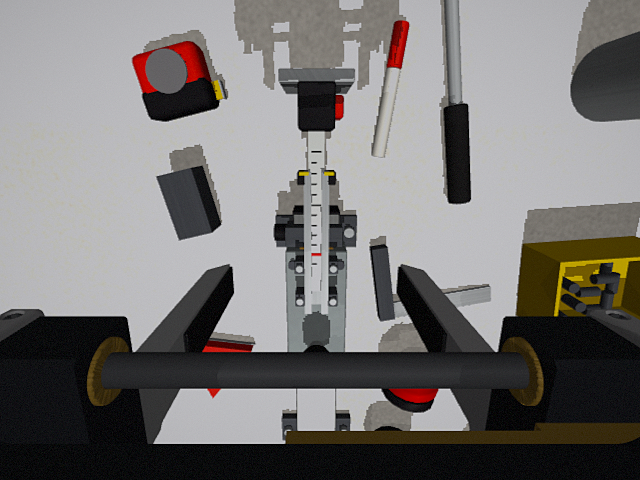

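View pics/scene4.png

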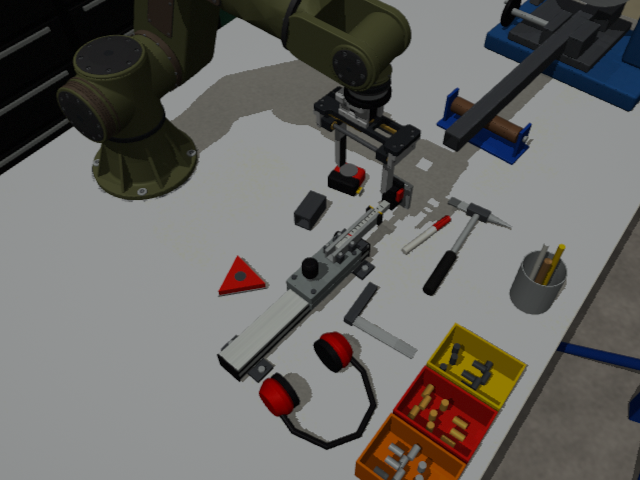

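```bash
cat > meas.py <<'E'
from h import *
ax=np.array([np.sin(np.radians(4.3)),np.cos(np.radians(4.3))]); px=np.array([ax[1],-ax[0]])
def meas(c,zl=.096,region=(0,300,270,365)):
    W=cloud(c); rgb=c["pixels"]; hsv=cv2.cvtColor(np.ascontiguousarray(rgb),cv2.COLOR_RGB2HSV)
    h,s,v=[hsv[...,i].astype(int) for i in range(3)]
    r0,r1,c0,c1=region; reg=np.zeros(h.shape,bool); reg[r0:r1,c0:c1]=1
    for tag,m in (("yellow",(h>20)&(h<36)&(s>130)&(v>80)),("red",((h<8)|(h>172))&(s>110)&(v>60))):
        n,lab,st,ce=cv2.connectedComponentsWithStats((m&reg).astype(np.uint8))
        for i in range(1,n):
            if st[i,4]<6: continue
            P=ray_plane(c,*ce[i],zl); q=np.nanmedian(W[lab==i],0)
            print(tag,st[i],ce[i].round(1),"plane",P.round(4),"along",round(P[:2]@ax,4),"across",round(P[:2]@px,4),"| depth",q.round(4),"along",round(q[:2]@ax,4),"across",round(q[:2]@px,4))
E
python3 - <<'E'
from meas import *
c=dict(np.load("pics/wrist4.npz")); meas(c)
W=cloud(c); m=np.zeros((480,640),bool); m[50:150,290:350]=1
x,y,z=[W[...,i] for i in range(3)]
t=m&(z>.125)&(z<.133); a=x*ax[0]+y*ax[1]; p=x*px[0]+y*px[1]
print("block top",t.sum(),a[t].min(),a[t].max(),p[t].min(),p[t].max(),np.median(z[t]), np.percentile(p[t],[1,99]))
k=(z>.118)&(z<.13)&(y<0); print("knob",k.sum(), a[k].min() if k.any() else 0,a[k].max() if k.any() else 0)
pl=np.zeros((480,640),bool); pl[60:90,270:360]=1; pl&=(z>.1); print("plate",a[pl].min(),a[pl].max(),z[pl].max(),p[pl].min(),p[pl].max())
s=dict(np.load("pics/scene4.npz")); meas(s,region=(180,260,330,420))
E
```

```text
yellow [299 172  10   4  39] [303.4 173.5] plane [0.5638 0.1334 0.096 ] along 0.1752 across 0.5522 | depth [0.5636 0.1335 0.0982] along 0.1753 across 0.552
yellow [324 172  11   4  40] [328.8 173.4] plane [0.5872 0.1316 0.096 ] along 0.1753 across 0.5757 | depth [0.5873 0.1319 0.0983] along 0.1755 across 0.5757
red [335  95   9  25 190] [338.7 107. ] plane [0.5996 0.1887 0.096 ] along 0.2331 across 0.5837 | depth [0.5976 0.1863 0.1227] along 0.2306 across 0.5819
red [311 253  10   3  29] [315.7 254. ] plane [0.5693 0.0542 0.096 ] along 0.0968 across 0.5637 | depth [0.5695 0.0527 0.092 ] along 0.0953 across 0.564
block top 1905 0.21326912137426998 0.2580386177175764 0.5434631098314605 0.589316903185424 0.12979555869907974 [0.54874339 0.57858867]
knob 0 0 0
plate 0.24259916627589526 0.25853735488229335 0.13205696186248758 0.5336730216257578 0.5935324368065055
yellow [356 187   6   7  21] [358.5 190. ] plane [0.5124 0.1598 0.096 ] along 0.1977 across 0.499 | depth [0.4716 0.2221 0.0151] along 0.2568 across 0.4536
red [396 189   8  12  47] [398.9 193.9] plane [0.5861 0.2012 0.096 ] along 0.2446 across 0.5694 | depth [0.5955 0.1806 0.1211] along 0.2248 across 0.5803
```

```bash
python3 - <<'E'
from meas import *
for f in ("scene0","scene4","wrist1","wrist4"):
    c=dict(np.load(f"pics/{f}.npz")); W=cloud(c); x,y,z=[W[...,i] for i in range(3)]; a=x*ax[0]+y*ax[1]; p=x*px[0]+y*px[1]
    k=(z>.118)&(z<.128)&(abs(p-.565)<.03)&(a<.03)&(a>-.2)
    if k.sum()>30:
        (q,r)=cv2.minEnclosingCircle(np.stack([a[k],p[k]],1).astype(np.float32)); print(f,"knob",k.sum(),q,r)
    # deck front edge
    d=(z>.067)&(z<.077)&(abs(p-.565)<.034)&(abs(p-.565)>.018)&(a<.16); print(f,"deck",d.sum(),np.percentile(a[d],[0.5,99.5]) if d.any() else 0)
    r=(z>.045)&(z<.055)&(abs(p-.565)<.03); print(f,"rail",np.percentile(a[r],[.2,99.8]))
a=np.load("pics/wrist4.npz")["pixels"][60:380,240:400,::-1]
cv2.imwrite("pics/w4crop.png",cv2.resize(a,None,fx=3,fy=3,interpolation=cv2.INTER_CUBIC)[150:750])
s=np.load("pics/scene4.npz")["pixels"][180:330,270:430,::-1]
cv2.imwrite("pics/s4crop.png",cv2.resize(s,None,fx=4,fy=4,interpolation=cv2.INTER_CUBIC))
E
```

```text
scene0 knob 210 (-0.14837433397769928, 0.5646481513977051) 0.01659584790468216
scene0 deck 904 [-0.18280742  0.12820628]
scene0 rail [-0.24531691  0.94295697]
scene4 knob 179 (-0.023123281076550484, 0.5641115307807922) 0.016272390261292458
scene4 deck 733 [-0.05707743  0.11530739]
scene4 rail [-0.24496542  0.9419135 ]
wrist1 knob 1043 (-0.148765429854393, 0.5641158223152161) 0.01564483344554901
wrist1 deck 4777 [-0.18260087 -0.03425973]
wrist1 rail [-0.24610015  0.04961594]
wrist4 deck 2774 [-0.02925118  0.11610294]
wrist4 rail [-0.16456903  0.13005647]
```

View pics/w4crop.png

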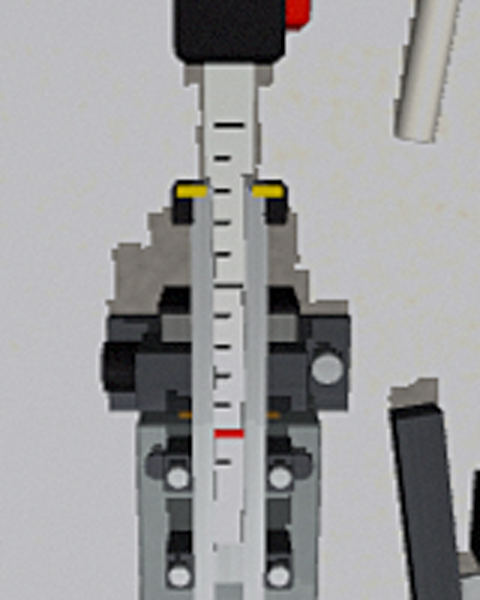

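View pics/s4crop.png

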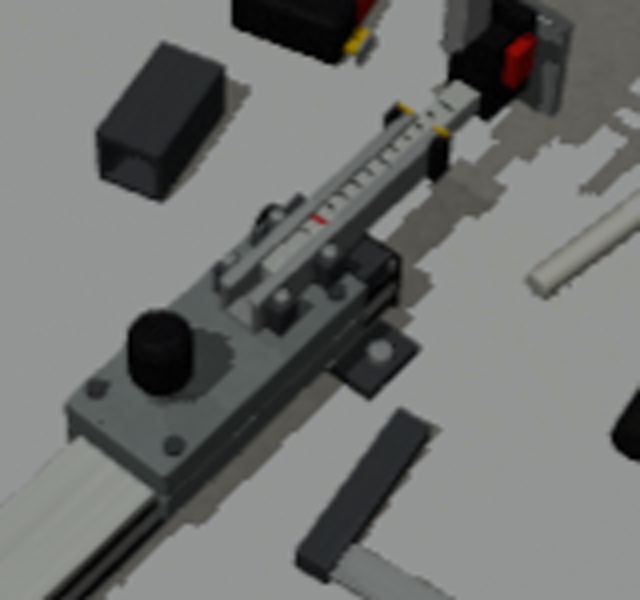

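```bash
python3 - <<'E'
from meas import *
A=cv2.cvtColor(np.load("pics/scene3.npz")["pixels"],cv2.COLOR_RGB2GRAY).astype(np.float32)
B=cv2.cvtColor(np.load("pics/scene4.npz")["pixels"],cv2.COLOR_RGB2GRAY).astype(np.float32)
for nm,(r0,r1,c0,c1) in dict(deckback=(275,305,284,316),mouth=(200,225,355,390),head=(188,206,384,400),rail=(330,370,225,275),square=(280,330,340,390)).items():
    T=A[r0:r1,c0:c1]; S=B[r0-6:r1+6,c0-6:c1+6]
    M=cv2.matchTemplate(S,T,cv2.TM_CCOEFF_NORMED); _,v,_,(x,y)=cv2.minMaxLoc(M)
    dx=dy=0
    if 0<x<12 and 0<y<12:
        dx=.5*(M[y,x-1]-M[y,x+1])/(M[y,x-1]-2*M[y,x]+M[y,x+1]); dy=.5*(M[y-1,x]-M[y+1,x])/(M[y-1,x]-2*M[y,x]+M[y+1,x])
    print(nm,round(v,3),x-6+dx,y-6+dy)
c=dict(np.load("pics/scene4.npz"))
print("px per 1cm along",proj(c,[.565+.01*ax[0],.01*ax[1],.09])-proj(c,[.565,0,.09]))
E
```

```text
deckback 0.999 -0.032745183 0.012366378
mouth 0.909 0.039630592 -0.02019001
head 0.892 0.26356074 0.18914565
rail 1.0 0.0034263267 -0.0073272414
square 0.979 -0.012749847 0.038441967
px per 1cm along [ 3.36425279 -3.09695831]
```

```bash
python3 - <<'E'
from meas import *
from station import ctrl
g=.2312*ax+.5642*px; print(g)
print(shift(ctrl.get_obs(),[*g,.110],np.radians(85.7)))
E
```

```text
[0.57994693 0.18824621]
(array([-0.01,  0.01, -0.07]), array([0.1066, 0.0011, 0.1165]))
```

>>> {"fn": "send_rows", "kwargs": {
  "series": [
    [0,0,0,0.04,0.001,0,1],
    [0,0,0,0.08,0.001,0,1],
    [0,0,0,0.106,0.001,0.02,1],
    [0,0,0,0.106,0.001,0.05,1],
    [0,0,0,0.106,0.001,0.05,1],
    [0,0,0,0.106,0.001,0.05,1]
  ]
}}

```text
time_s: 7.2
ee_pos: [0.5801, 0.1874, 0.1772]
eef_rot: [-3.141, 0.0, 1.494]
force: [0.2, -0.4, 1.1]
grip_width: 0.0939
```

```bash
python3 - <<'E'
from meas import *
from station import ctrl
o=ctrl.get_obs(); print(o["ee_pos"],o["ee_pos"][:2]@ax,o["ee_pos"][:2]@px,shift(o,[*(.2312*ax+.5642*px),.110],np.radians(85.7)))
c=ctrl.camera("wrist"); np.savez("pics/wrist5.npz",**c)
cv2.imwrite("pics/wrist5.png",c["pixels"][:,:,::-1]); meas(c,region=(0,360,240,400))
E
```

```text
[0.58005545 0.18738179 0.17718707] 0.23034615494288574 0.5643730273584786 (array([-0.02,  0.01, -0.12]), array([ 0.0009, -0.0002,  0.0672]))
yellow [295 300  11   4  38] [300.2 301.4] plane [0.5632 0.1327 0.096 ] along 0.1746 across 0.5516 | depth [0.5633 0.1339 0.0982] along 0.1758 across 0.5517
yellow [323 300  11   4  41] [328.2 301.4] plane [0.5874 0.1308 0.096 ] along 0.1745 across 0.5759 | depth [0.5873 0.1321 0.0981] along 0.1757 across 0.5757
red [389 122  11  47 325] [395.6 149.6] plane [0.6474 0.254  0.096 ] along 0.3018 across 0.6265 | depth [0.6666 0.2487 0.0145] along 0.298 across 0.6461
red [334 229   9  30 228] [338.1 245.3] plane [0.5989 0.1808 0.096 ] along 0.2252 across 0.5837 | depth [0.5978 0.189  0.1226] along 0.2333 across 0.5819
```

View pics/wrist5.png

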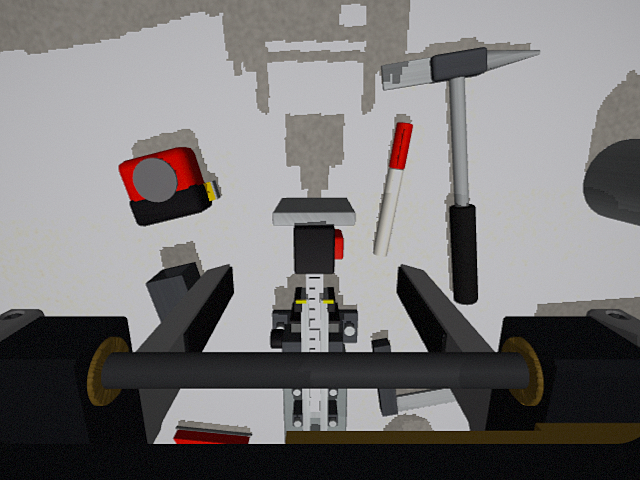

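>>> {"fn": "send_rows", "kwargs": {
  "series": [
    [0,0,0,0.001,0,0.03,1],
    [0,0,0,0.001,0,0.055,1],
    [0,0,0,0.001,0,0.067,1],
    [0,0,0,0.001,0,0.067,0.2],
    [0,0,0,0.001,0,0.067,0],
    [0,0,0,0.001,0,0.067,0],
    [0,0,0,0.001,0,0.067,0],
    [0,0,0,0.001,0,0.067,0]
  ],
  "force": 25
}}

```text
time_s: 8.05
ee_pos: [0.5801, 0.1896, 0.1103]
eef_rot: [3.141, -0.0, 1.495]
force: [-0.1, -0.2, -0.6]
grip_width: 0.0574
```

>>> {"fn": "send_rows", "kwargs": {
  "series": [
    [0,0,0,0,0,0,-1],
    [0,0,0,0,0,0,-1],
    [0,0,0,0,0,0,-1],
    [0,0,0,0,0,0,-1],
    [0,0,0,0,0,0,-1]
  ]
}}

```text
time_s: 8.55
ee_pos: [0.5802, 0.1896, 0.1098]
eef_rot: [3.141, -0.0, 1.495]
force: [2.8, 0.4, 1.0]
grip_width: 0.0313
```

```bash
python3 - <<'E'
from meas import *
from station import ctrl
o=ctrl.get_obs(); print(o["ee_pos"],o["ee_pos"][:2]@ax,o["ee_pos"][:2]@px,o["force"],o["grip_width"])
c=ctrl.camera("wrist"); np.savez("pics/wrist6.npz",**c)
cv2.imwrite("pics/wrist6.png",c["pixels"][:,:,::-1]); meas(c,region=(0,470,240,400))
E
```

```text
[0.58017645 0.18959645 0.10979868] 0.23256365088506192 0.5643276308845151 [2.83910225 0.36391669 0.97413048] 0.03131185819360642
yellow [240 345   3   4   9] [240.9 346.1] plane [0.5267 0.1386 0.096 ] along 0.1777 across 0.5148 | depth [0.5657 0.223  0.2271] along 0.2648 across 0.5474
yellow [290 348  14   4  53] [296.4 349.6] plane [0.5635 0.1331 0.096 ] along 0.175 across 0.5519 | depth [0.5635 0.1345 0.0981] along 0.1764 across 0.5518
yellow [325 348  14   4  55] [331.4 349.5] plane [0.587  0.1313 0.096 ] along 0.175 across 0.5755 | depth [0.5868 0.1328 0.0981] along 0.1764 across 0.5752
yellow [240 354   2   5   6] [240.5 356.2] plane [0.5254 0.1309 0.096 ] along 0.1699 across 0.5141 | depth [0.5663 0.2226 0.2295] along 0.2644 across 0.548
yellow [390 360   3   7  13] [390.9 363.1] plane [0.6267 0.1177 0.096 ] along 0.1644 across 0.6162 | depth [0.5988 0.2188 0.2309] along 0.2631 across 0.5807
yellow [390 372   5   4   8] [392.2 373.6] plane [0.6275 0.1092 0.096 ] along 0.156 across 0.6176 | depth [0.5989 0.2173 0.2321] along 0.2616 across 0.5809
yellow [389 376   6  29  69] [392.2 390.7] plane [0.6273 0.0953 0.096 ] along 0.1421 across 0.6184 | depth [0.5986 0.2138 0.2329] along 0.2581 across 0.5809
red [341 273   3  30  62] [342.4 288.3] plane [0.5968 0.1753 0.096 ] along 0.2195 across 0.582 | depth [0.5953 0.188  0.1235] along 0.2321 across 0.5795
```

View pics/wrist6.png

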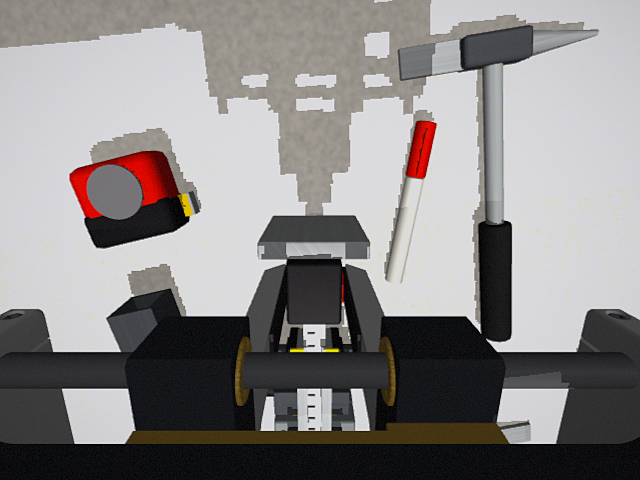

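>>> {"fn": "send_rows", "kwargs": {
  "series": [
    [0,0,0,0.005,0,0,-1],
    [0,0,0,0.013,0,0,-1],
    [0,0,0,0.021,0,0,-1],
    [0,0,0,0.029,0,0,-1],
    [0,0,0,0.037,0,0,-1],
    [0,0,0,0.045,0,0,-1],
    [0,0,0,0.05,0,0,-1],
    [0,0,0,0.05,0,0,-1]
  ]
}}

```text
time_s: 9.4
ee_pos: [0.5838, 0.2405, 0.1097]
eef_rot: [3.141, -0.001, 1.496]
force: [6.3, 1.7, 3.3]
grip_width: 0.031
```

```bash
python3 - <<'E'
from meas import *
from station import ctrl
o=ctrl.get_obs(); print(o["ee_pos"],o["ee_pos"][:2]@ax,o["ee_pos"][:2]@px,o["force"],o["grip_width"])
for n in ("wrist","scene"):
    c=ctrl.camera(n); np.savez(f"pics/{n}7.npz",**c)
    p=c["pixels"][:,:,::-1]
    cv2.imwrite(f"pics/{n}7.png",p if n=="wrist" else cv2.resize(p[150:300,290:450],None,fx=4,fy=4,interpolation=cv2.INTER_CUBIC))
E
```

```text
[0.58381962 0.2405205  0.1097078 ] 0.28361751425082904 0.5641423265306196 [6.33442394 1.67410986 3.25151762] 0.030972765802795923
```

View pics/wrist7.png

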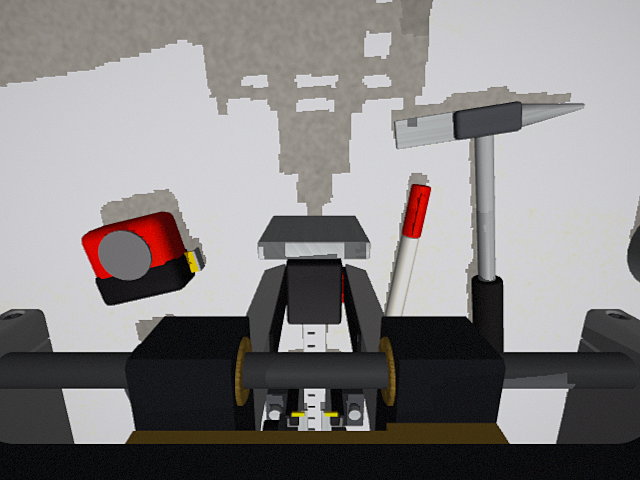

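View pics/scene7.png

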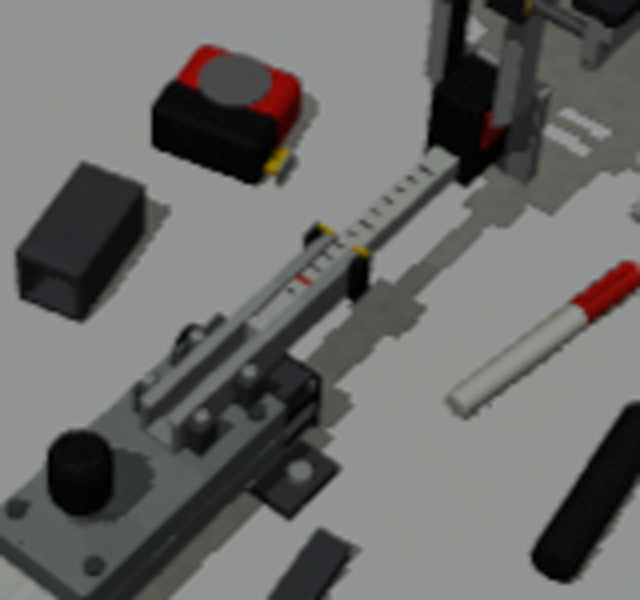

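>>> {"fn": "send_rows", "kwargs": {
  "series": [
    [0,0,0,0.007,0,0,-1],
    [0,0,0,0.014,0,0,-1],
    [0,0,0,0.02,0,0,-1],
    [0,0,0,0.024,0,0,-1],
    [0,0,0,0.027,0,0,-1],
    [0,0,0,0.027,0,0,-1],
    [0,0,0,0.027,0,0,-1]
  ]
}}

```text
time_s: 10.2
ee_pos: [0.5857, 0.2668, 0.1097]
eef_rot: [3.141, -0.001, 1.495]
force: [4.1, 1.1, 4.1]
grip_width: 0.0313
```

```bash
python3 - <<'E'
from meas import *
from station import ctrl
o=ctrl.get_obs(); print(o["ee_pos"],o["ee_pos"][:2]@ax,o["ee_pos"][:2]@px,o["force"],o["grip_width"])
for n in ("wrist","scene","side"):
    c=ctrl.camera(n); np.savez(f"pics/{n}8.npz",**c)
    p=c["pixels"][:,:,::-1]
    m=proj(c,[.5755,.132,.096]); print(n,m); u,v=m.astype(int); w,h=(50,38) if n!="wrist" else (100,75)
    q=p[max(v-h,0):v+h,max(u-w,0):u+w]; cv2.imwrite(f"pics/{n}8.png",cv2.resize(q,None,fx=800/(2*w),fy=800/(2*w),interpolation=cv2.INTER_CUBIC)); print("origin",u-w,v-h,800/(2*w))
E
```

```text
[0.58572119 0.26677265 0.10967237] 0.30993834997897296 0.5640701871778887 [4.0904501  1.08798521 4.13035695] 0.03132809301403062
wrist [314.74159966 442.51029853]
origin 214 367 4.0
scene [375.95708448 211.74679268]
origin 325 173 8.0
side [301.20980776 290.19749282]
origin 251 252 8.0
```

View pics/wrist8.png

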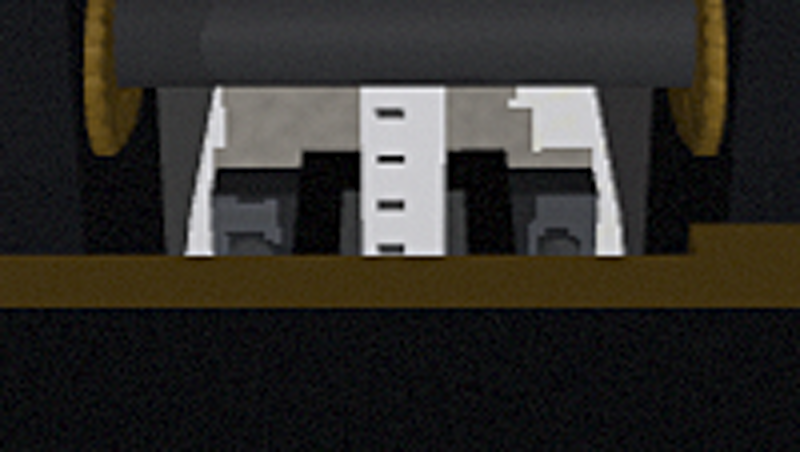

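View pics/scene8.png

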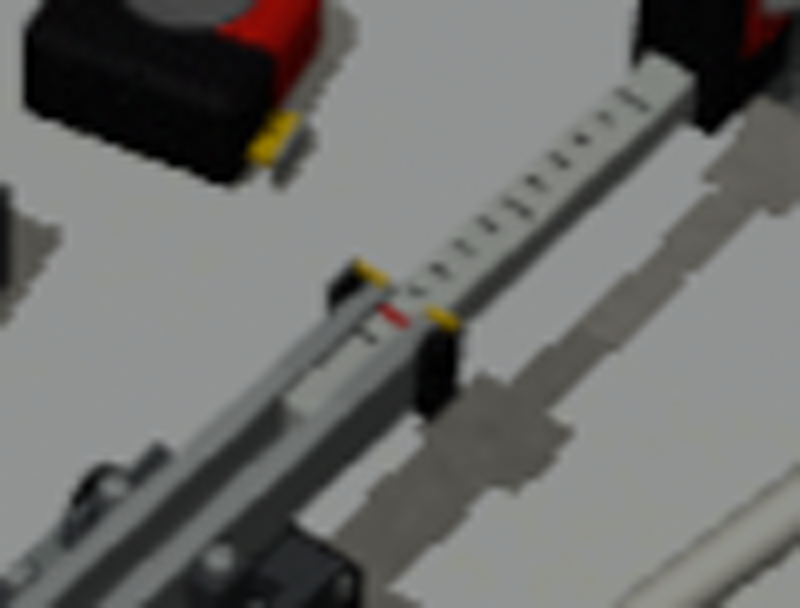

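View pics/side8.png

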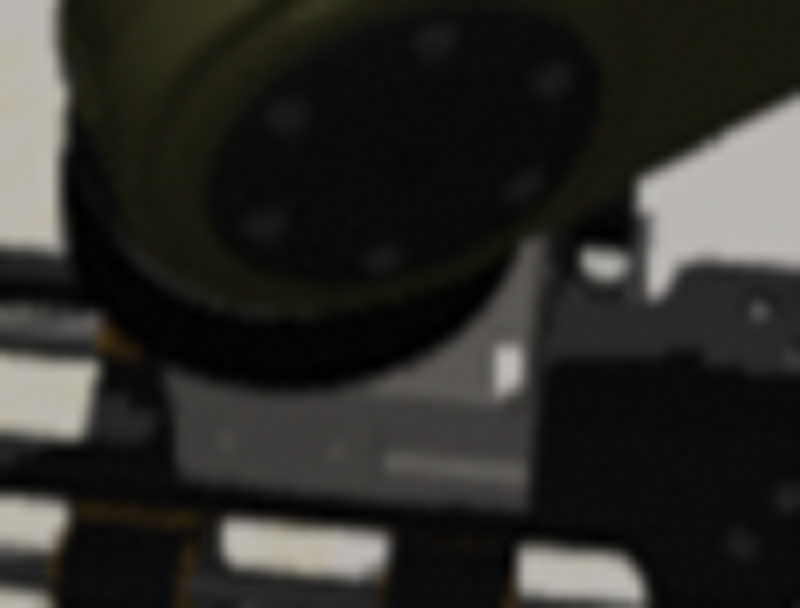

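```bash
python3 - <<'E'
from meas import *
for f,reg in (("wrist4",(150,300,290,345)),("scene4",(200,260,330,390)),("scene7",(200,240,345,390)),("scene8",(195,225,362,390))):
    c=dict(np.load(f"pics/{f}.npz")); W=cloud(c)
    o=-np.array(c["R"]).T@c["t"]; print(f,"cam along",o[:2]@ax,"z",o[2])
    hsv=cv2.cvtColor(np.ascontiguousarray(c["pixels"]),cv2.COLOR_RGB2HSV).astype(int); h,s,v=[hsv[...,i] for i in range(3)]
    R=np.zeros(h.shape,bool); R[reg[0]:reg[1],reg[2]:reg[3]]=1
    for tag,m in (("y",(h>20)&(h<36)&(s>80)&(v>60)),("r",((h<8)|(h>172))&(s>60)&(v>60))):
        n,lab,st,ce=cv2.connectedComponentsWithStats((m&R).astype(np.uint8),connectivity=8)
        for i in range(1,n):
            if st[i,4]<3: continue
            w=s*(lab==i); vv,uu=np.nonzero(w); ww=w[vv,uu]; ctr=((uu*ww).sum()/ww.sum(),(vv*ww).sum()/ww.sum())
            print(" ",tag,st[i,4],np.round(ctr,2),{z:round(float(ray_plane(c,*ctr,z)[:2]@ax),4) for z in (.09,.092,.094,.096,.098)},"across",round(float(ray_plane(c,*ctr,.096)[:2]@px),4),"depth z",np.nanmedian(W[lab==i],0)[2].round(4))
E
```

```text
wrist4 cam along 0.2027844200706565 z 0.41038937473484965
  y 45 [303.36 173.27] {0.09: 0.1749, 0.092: 0.1751, 0.094: 0.1752, 0.096: 0.1754, 0.098: 0.1756} across 0.5522 depth z 0.0981
  y 47 [328.88 173.3 ] {0.09: 0.1749, 0.092: 0.1751, 0.094: 0.1752, 0.096: 0.1754, 0.098: 0.1756} across 0.5758 depth z 0.0982
  r 33 [315.89 253.97] {0.09: 0.0948, 0.092: 0.0955, 0.094: 0.0962, 0.096: 0.0968, 0.098: 0.0975} across 0.5639 depth z 0.0921
scene4 cam along -0.48237102054456055 z 1.0192288671754397
  y 8 [370.68 206.84] {0.09: 0.1824, 0.092: 0.1809, 0.094: 0.1795, 0.096: 0.1781, 0.098: 0.1766} across 0.5476 depth z 0.0985
  y 8 [380.09 212.38] {0.09: 0.1833, 0.092: 0.1818, 0.094: 0.1804, 0.096: 0.179, 0.098: 0.1775} across 0.5714 depth z 0.0997
  r 9 [349.1  234.23] {0.09: 0.0979, 0.092: 0.0966, 0.094: 0.0954, 0.096: 0.0941, 0.098: 0.0929} across 0.5604 depth z 0.0929
scene7 cam along -0.48237102054456055 z 1.0192288671754397
  y 8 [370.67 206.84] {0.09: 0.1824, 0.092: 0.1809, 0.094: 0.1795, 0.096: 0.1781, 0.098: 0.1766} across 0.5476 depth z 0.0988
  y 10 [380.05 212.27] {0.09: 0.1834, 0.092: 0.182, 0.094: 0.1806, 0.096: 0.1791, 0.098: 0.1777} across 0.5711 depth z 0.0993
  r 7 [365.31 219.37] {0.09: 0.149, 0.092: 0.1476, 0.094: 0.1462, 0.096: 0.1449, 0.098: 0.1435} across 0.5604 depth z 0.0929
scene8 cam along -0.48237102054456055 z 1.0192288671754397
  y 8 [370.68 206.84] {0.09: 0.1824, 0.092: 0.1809, 0.094: 0.1795, 0.096: 0.1781, 0.098: 0.1766} across 0.5476 depth z 0.1007
  y 9 [379.94 212.28] {0.09: 0.1833, 0.092: 0.1818, 0.094: 0.1804, 0.096: 0.179, 0.098: 0.1775} across 0.571 depth z 0.0998
  r 7 [373.64 211.95] {0.09: 0.1755, 0.092: 0.1741, 0.094: 0.1727, 0.096: 0.1713, 0.098: 0.1698} across 0.5608 depth z 0.0937
```

>>> {"fn": "send_rows", "kwargs": {
  "series": [
    [0,0,0,0.0015,0,0,-1],
    [0,0,0,0.003,0,0,-1],
    [0,0,0,0.0035,0,0,-1],
    [0,0,0,0.0035,0,0,-1],
    [0,0,0,0.0035,0,0,-1],
    [0,0,0,0.0035,0,0,-1],
    [0,0,0,0.0035,0,0,-1],
    [0,0,0,0.0035,0,0,-1]
  ]
}}

```text
time_s: 11.15
ee_pos: [0.586, 0.2698, 0.1096]
eef_rot: [3.142, -0.0, 1.495]
force: [3.9, -1.0, 5.3]
grip_width: 0.0312
```

```bash
python3 - <<'E'
from meas import *
from station import ctrl
o=ctrl.get_obs(); print(o["ee_pos"],o["ee_pos"][:2]@ax,o["ee_pos"][:2]@px,o["force"],o["grip_width"])
c=ctrl.camera("scene"); np.savez("pics/scene9.npz",**c)
cv2.imwrite("pics/scene9.png",cv2.resize(c["pixels"][173:249,325:425,::-1],None,fx=8,fy=8,interpolation=cv2.INTER_CUBIC))
hsv=cv2.cvtColor(np.ascontiguousarray(c["pixels"]),cv2.COLOR_RGB2HSV).astype(int); h,s,v=[hsv[...,i] for i in range(3)]
R=np.zeros(h.shape,bool); R[195:225,362:390]=1
for tag,m,z in (("y",(h>20)&(h<36)&(s>80)&(v>60),.098),("r",((h<8)|(h>172))&(s>60)&(v>60),.0925)):
    n,lab,st,ce=cv2.connectedComponentsWithStats((m&R).astype(np.uint8))
    for i in range(1,n):
        w=s*(lab==i); vv,uu=np.nonzero(w); ww=w[vv,uu]; ctr=((uu*ww).sum()/ww.sum(),(vv*ww).sum()/ww.sum())
        print(tag,st[i,4],np.round(ctr,2),ray_plane(c,*ctr,z)[:2]@ax)
A=cv2.cvtColor(np.load("pics/scene4.npz")["pixels"],cv2.COLOR_RGB2GRAY).astype(np.float32)
B=cv2.cvtColor(c["pixels"],cv2.COLOR_RGB2GRAY).astype(np.float32)
r0,r1,c0,c1=(275,305,284,316)
M=cv2.matchTemplate(B[r0-6:r1+6,c0-6:c1+6],A[r0:r1,c0:c1],cv2.TM_CCOEFF_NORMED); _,vv,_,(x,y)=cv2.minMaxLoc(M)
print("deck shift",x-6+.5*(M[y,x-1]-M[y,x+1])/(M[y,x-1]-2*M[y,x]+M[y,x+1]),y-6+.5*(M[y-1,x]-M[y+1,x])/(M[y-1,x]-2*M[y,x]+M[y+1,x]),vv)
E
```

```text
[0.58596058 0.26984282 0.10961885] 0.31301782945354223 0.5640787112579451 [ 3.86550336 -1.01335411  5.34810099] 0.031228815707047275
y 8 [370.66 206.84] 0.17662106841047998
y 10 [379.9  212.32] 0.17740196460704263
r 7 [374.31 210.98] 0.1766892784849498
deck shift -0.011990985 -0.0036717635 0.9998431205749512
```

View pics/scene9.png

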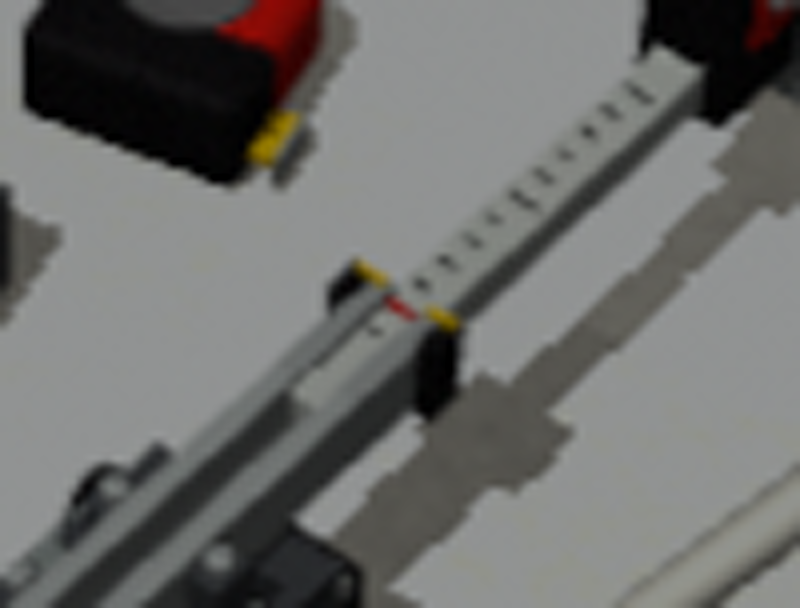

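>>> {"fn": "send_rows", "kwargs": {
  "series": [
    [0,0,0,0.0006,0,0,-1],
    [0,0,0,0.0006,0,0,-1],
    [0,0,0,0.0006,0,0,-1],
    [0,0,0,0.0006,0,0,-1],
    [0,0,0,0.0006,0,0,-1],
    [0,0,0,0.0006,0,0,-1],
    [0,0,0,0.0006,0,0,-1],
    [0,0,0,0.0006,0,0,-1]
  ]
}}

```text
time_s: 12.0
ee_pos: [0.586, 0.2704, 0.1096]
eef_rot: [3.142, 0.0, 1.495]
force: [4.2, -2.0, 5.5]
grip_width: 0.0309
```

```bash
python3 - <<'E'
from meas import *
from station import ctrl
o=ctrl.get_obs(); print(o["time_s"],o["ee_pos"],o["ee_pos"][:2]@ax,o["force"],o["grip_width"],abs(o["joint_vel"]).max())
c=ctrl.camera("scene"); cv2.imwrite("pics/scene10.png",c["pixels"][:,:,::-1])
hsv=cv2.cvtColor(np.ascontiguousarray(c["pixels"]),cv2.COLOR_RGB2HSV).astype(int); h,s,v=[hsv[...,i] for i in range(3)]
R=np.zeros(h.shape,bool); R[195:225,362:390]=1
for tag,m,z in (("y",(h>20)&(h<36)&(s>80)&(v>60),.098),("r",((h<8)|(h>172))&(s>60)&(v>60),.0925)):
    n,lab,st,ce=cv2.connectedComponentsWithStats((m&R).astype(np.uint8))
    for i in range(1,n):
        w=s*(lab==i); vv,uu=np.nonzero(w); ww=w[vv,uu]; ctr=((uu*ww).sum()/ww.sum(),(vv*ww).sum()/ww.sum())
        print(tag,st[i,4],np.round(ctr,2),ray_plane(c,*ctr,z)[:2]@ax)
E
```

```text
12.0 [0.58600453 0.27039922 0.10961573] 0.31357596095496 [ 4.20789497 -1.96600534  5.52789519] 0.03085600325380749 0.0017566225337817003
y 8 [370.68 206.84] 0.17663183553151934
y 10 [380.04 212.26] 0.17770905822893746
r 7 [374.62 210.93] 0.177195613004749
```

View pics/scene10.png

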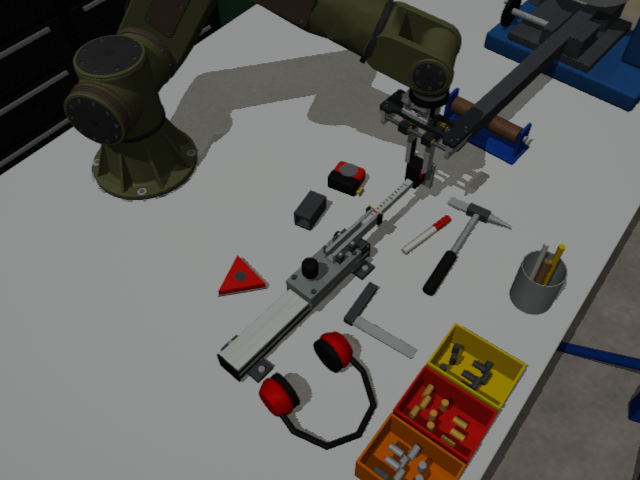

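The picture shows the arm drawn out, with the red line at (375,211) between the yellow marks at (371,207) and (380,212). The bystanders are where they lay at the start.

```bash
python3 -c "
from station import ctrl
print(ctrl.hand_in())"
```

```text
the job is handed in; nothing more can be done
None
```

I slid the carriage home by its knob and squeezed the lock button. I then drew the gauge arm out about 81 mm to its 100 mm line and handed in at about 12 s, still holding it there.

**Carriage:** it met the stop with about 25 N of push. The fingers then slipped about 9 mm along the knob, but the carriage did not come back. The deck image moved less than 0.1 px between the push and after the release, and again after the first 3.5 mm trim at the mouth. I did not repeat that check after the final 0.6 mm trim.

**Gauge arm:** in the last scene picture the red line is at 177.2 mm along the rail, and the middles of the two yellow marks average the same. My estimates of where the reading edge lies differ by about 1 mm between the wrist and scene views, so I set the arm 0.6 mm further out as a compromise. I expect the reading to be within about 1 mm of 100.

**Button:** it was judged pressed from the finger opening of 31 mm, where the block measures 32 mm with the button in. The grip was set to 25 N and the arm was at rest.

**Bystanders:** they look unmoved in the last picture; I did not measure them individually.

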